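# Lay the cranked tube in its two-notch rest

## Task

Of the three loose steel tubes on the lab bench, pick up the cranked one (the tube with two bends, its ends pointing opposite ways), turn it to suit and lower it gently, without dropping it, into the two-support rest so that each of its end arms lies fully down in one of the two notches, the tube centred on the rest. Let go of it there, and leave the straight tube and the single-bend tube where they lie.

Things in the scene. Friction and masses are not known exactly. Their poses are not given: they have to be found in the camera images.
- offset_tube: Cranked steel tube, 12 mm thick, 0.1 kg, flat on the bench. A straight middle piece (good to grip across x) runs along y at x = 0 from -45 to +45 mm; an arm runs from its -y end to x = -85 mm, another from its +y end to x = +85 mm (18 mm bend radius). The same after a half turn about z. Origin: underside, below the middle piece's centre (also the centre of mass); z up.
- stand: Fixed rest: white plate 170 x 160 x 8 mm with two grey Y supports, 16 mm thick in x, at (x, y) = (60, 45) and (-60, -45) mm, other corners empty. Notches run along x: floor 18 mm wide, 50 mm above the bench, 40 mm wide mouth at 74 mm. Origin: plate's centre, at bench level; z up. Tube in place: origins in line, tube x along rest x (either way), underside at 50 mm.
- straight_tube: Bystander: straight steel tube, 12 mm thick, 160 mm long, along its own x. Origin at the underside of its middle.
- elbow_tube: Bystander: steel tube 12 mm thick with one right-angle bend and two arms of about 110 mm. Its corner lies at (x, y) = (-30, -30) mm, one arm runs to +y and one to +x. Origin on the bench inside the corner.
There are look-alikes about, which are no part of the job. Several things have the shape of the stand; the one meant has the colours described above. What is shaped like the offset_tube but green is not meant.

How it is judged:
On the way:
1. the cranked tube, still held, has been lowered into the mouths of the notches (its underside within 20 mm of the notch floors) (contact force between the fingers and offset_tube above 0.5 N and horizontal distance between offset_tube and stand below 0.02 m and angle between the x axis of offset_tube and the x axis of stand, either way round below 0.25 rad and z of offset_tube in the frame of stand below 0.07 m), for 0.05 s.
At the end, for the whole second after the job is handed in: The cranked tube lies at rest in both notches: its origin within 18 mm (horizontally) of the rest's origin, its x axis within about 10 degrees of the rest's x axis (either way round), its underside 45 to 55 mm above the bench and level within 4 degrees (horizontal distance between offset_tube and stand below 0.018 m and angle between the x axis of offset_tube and the x axis of stand, either way round below 0.18 rad and z of offset_tube in the frame of stand between 0.045 and 0.055 m and angle between offset_tube's own z axis and vertical below 0.07 rad and linear speed of offset_tube below 0.02 m/s); the robot touches nothing.
It fails at once if the straight tube is moved by more than 30 mm (distance of straight_tube from where it was at the start of the episode above 0.03 m).
It fails at once if the single-bend tube is moved by more than 30 mm (distance of elbow_tube from where it was at the start of the episode above 0.03 m).
It also fails if it takes over 35 s, if anything falls off the work surface, if the arm or the gripper's body presses on something with over 40 N, if the wrist force passes 120 N, or if a joint passes its speed limit or range.

## Robot

A 6-joint arm with a two-finger parallel gripper is mounted at the origin on the work surface. World frame = base frame: x ahead of the robot, y to its left, z up, the work surface at z = 0. Lengths are in m, angles in rad, forces in N, time in s.
With the tool pointing down it reaches from about 0.3 to 0.775 m from the base axis. Payload 14.6 kg.
Tool frame: the origin (TCP) lies on the centre line of the jaws, within the pads' length; the fingertips stand 19 mm ahead of it and the grasp point (between the pads) is the TCP; y points along the fingers, x is the direction in which the jaws open and shut, and the axes are right-handed (so a half turn about y gives the same grasp; the last joint's range is limited). The gripper opens to 94 mm and grips with 3 to 60 N. Pads are 16 mm wide; open, the fingers measure 119 mm over their backs; the gripper's body (75 mm by 177 mm) begins 78 mm behind the grasp point.
Start: joints at [-1.413, 0.3, 1.521, -0, 1.321, -0.067], TCP at [0.123, -0.536, 0.224] pointing down, gripper open.
Joint ranges: [-3.03, 3.03], [-0.79, 2.21], [0.23, 2.52], [-1.04, 4.18], [0, 3.07], [-2.55, 2.55]. Speed limits (rad/s): [2.22, 2.22, 2.57, 3.14, 3.14, 3.14].

## Interface

Orientations are given as [roll, pitch, yaw] about the fixed x, y, z axes, in that order (R = Rz(yaw) Ry(pitch) Rx(roll)).
In Python, from station import ctrl, optics gives the robot as it stands.
- The arm moves only by the tool jog_arm, never from a script. Its argument "targets" is a list of rows, each a list of 3 entries, a list of its own where there are three numbers: the finger opening in cm, from 0 to 9.4, then the shift along the tool's x, y, z in cm, then the turn about the tool's y in rad. A call has 1 to 10 rows; each row is the pose to reach, as a shift and turn from the pose commanded when the call began, along the tool's axes at that moment; what a row does not reach only later rows make up. A row lasts 1/10 s, in which the tool goes at most 50 mm and 8.59 degrees, less where a joint would pass 70% of its speed; a pose out of reach is approached as far as the arm can. A call with a gripper value outside its range is refused whole. The fingers move at their own pace and stop on an object; "grip_force" is the grip in N (left out, the last holds). Time passes only in rows, so rows that repeat a pose let the fingers close. It gives the time, the measured TCP pose, the force and the opening at its end, in the units of the state.
- ctrl.get_obs(): the state, without advancing time (a new reading comes with each control period).
- optics.camera(name): name is "scene" or "top" or "wrist"; returns a dict with "img" (420x560x3 uint8, red, green, blue), "range_z" (420x560 float32, m along the optical axis (not along the pixel's ray), 0 where there is no reading), "camera_matrix" (3x3 intrinsics, pixels), "world_to_cam" (4x4, takes a point from world to camera coordinates); the wrist camera has in their place "mount" (4x4, takes a point from camera to tool coordinates, whose origin is the TCP and whose axes are the tool frame's). Camera axes: x right, y up, looking along -z (the intrinsics and any distortion apply to the point x, -y, -z); pixel columns grow to the right and rows downward; lengths in m; the calibration is good to about 2 mm. A picture is of the moment at which its call begins: read the wrist's pose just before it.
- ctrl.hand_in(): hands the job in, once; it reports no verdict.
The state is a dict: "time_s": time; "qpos": joint angles; "joint_vel": joint speeds; "tau": joint torques, N m; "ee_pos": TCP position; "eef_rot": TCP orientation; "force": force on the tool from outside, world axes, zero at the start; "moment": the same for the moment, N m; "grip_width": finger opening in m.
Only numpy, scipy, OpenCV 4.12 (cv2) and the standard library are available. Lean on these libraries where they do the work, as an engineer would, in place of code of your own. Each camera call takes 0.05 s, during which the arm holds its last target. There are 200 camera calls.

## Working session

There is one attempt and no reset: what is moved stays moved. The work goes in short steps, Python scripts to look and compute and a tool call to move; the robot and the scene stay as the last step left them, time stands still between calls to the robot, and variables do not carry over. Pictures are saved under pics/ and viewed, about 8 in all and at most 12, crops included, and the job is handed in when it is done.

Besides the shell and the picture viewer there is one more tool, called after "Emit:" by a JSON object that holds its "api" and its "payload". jog_arm: Moves the arm, as the interface text tells. Its arguments: {"type":"object","properties":{"targets":{"type":"array","items":{"type":"array"}},"grip_force":{"type":"number"}},"required":["targets"]}

```bash
mkdir -p pics; ls; python3 - <<'E'
from station import ctrl, optics
import cv2, numpy as np
print(ctrl.get_obs())
ims=[]
for n in ("top","scene"):
    c=optics.camera(n); np.savez(f"{n}.npz",**c); print(n,c["camera_matrix"].round(1).tolist(),c["world_to_cam"].round(3).tolist(),[k for k in c])
    cv2.imwrite(f"pics/{n}0.png",c["img"][:,:,::-1])
E
```

```text
pics
{'time_s': 0.0, 'qpos': array([-1.41266326e+00,  3.00473760e-01,  1.52158085e+00,  3.84443357e-06,
        1.32069977e+00, -6.65888869e-02]), 'joint_vel': array([-0.00023738,  0.00089605,  0.00103082, -0.0003123 ,  0.00015074,
       -0.00061439]), 'tau': array([ 2.17707951e-03, -5.31812382e+01, -3.52734160e+01,  7.09411385e-02,
        2.44986912e-02, -9.14243333e-05]), 'ee_pos': array([ 0.12252541, -0.53593145,  0.22388496]), 'eef_rot': array([-1.57071531e+00,  1.15890095e-03, -1.34607528e+00]), 'force': array([-0.47145724,  0.11400045, -0.73884547]), 'moment': array([0.0009815 , 0.01780072, 0.00271848]), 'grip_width': 0.09414677676973589}
top [[454.1, 0.0, 285.4], [0.0, 454.1, 212.4], [0.0, 0.0, 1.0]] [[0.007, -1.0, 0.028, -0.002], [0.996, 0.009, 0.09, -0.454], [-0.09, 0.028, 0.996, -1.074], [0.0, 0.0, 0.0, 1.0]] ['img', 'range_z', 'camera_matrix', 'world_to_cam']
scene [[442.0, 0.0, 274.3], [0.0, 442.0, 211.8], [0.0, 0.0, 1.0]] [[0.619, 0.785, 0.014, -0.274], [-0.61, 0.469, 0.639, 0.233], [0.495, -0.404, 0.769, -1.286], [0.0, 0.0, 0.0, 1.0]] ['img', 'range_z', 'camera_matrix', 'world_to_cam']
```

View pics/top0.png

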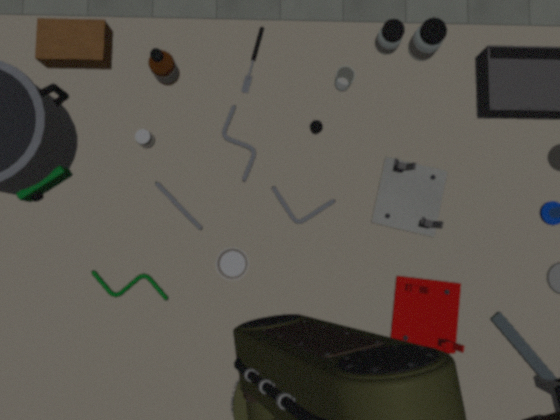

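View pics/scene0.png

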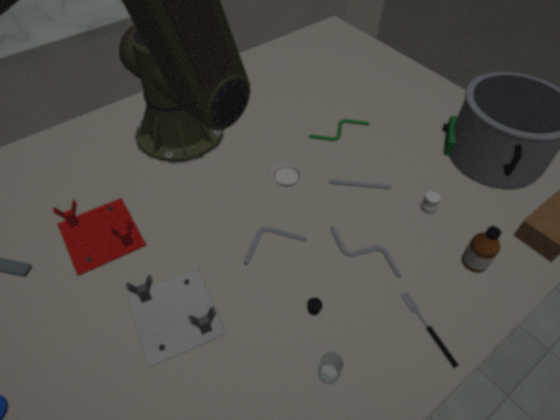

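The top view shows the cranked tube with bends at (223,137) and (254,152), the white rest centred at about (409,196) with supports at (403,166) and (430,223). The straight tube is at (178,205) and the elbow's corner at (298,220). The scene view agrees.

```bash
cat > h.py <<'E'
import numpy as np, cv2
def rays(c,uv,T=None):
    "camera centre and world directions (unit depth)"
    K=c["camera_matrix"]; uv=np.atleast_2d(uv).astype(float)
    M=np.linalg.inv(c["world_to_cam"]) if T is None else T
    d=np.c_[(uv[:,0]-K[0,2])/K[0,0],-(uv[:,1]-K[1,2])/K[1,1],-np.ones(len(uv))]
    return M[:3,3], d@M[:3,:3].T
def plane(c,uv,z,T=None):
    o,d=rays(c,uv,T); return o+d*((z-o[2])/d[:,2])[:,None]
def cloud(c,T=None):
    h,w=c["range_z"].shape; v,u=np.mgrid[:h,:w]
    o,d=rays(c,np.c_[u.ravel(),v.ravel()],T)
    return (o+d*c["range_z"].ravel()[:,None]).reshape(h,w,3)
def tubefit(P):
    "P: Nx2 points of a Z tube; centre by symmetric extents, yaw by folding"
    r=cv2.minAreaRect(P.astype(np.float32)*1000); return r
E
python3 - <<'E'
import numpy as np,cv2
from h import *
for n,win in (("top",dict(tube=(95,190,212,265),rest=(145,245,360,455))),("scene",dict(tube=(215,285,322,408),rest=(260,370,115,235)))):
    c=dict(np.load(n+".npz")); W=cloud(c); im=c["img"].astype(int)
    for k,(r0,r1,c0,c1) in win.items():
        s=im[r0:r1,c0:c1]; w=W[r0:r1,c0:c1]
        if k=="tube":
            dif=(s[:,:,0]-s[:,:,2]); med=np.median(dif)
            m=((dif<med-8)).astype(np.uint8)
            nn,l,st,ce=cv2.connectedComponentsWithStats(m); i=1+st[1:,4].argmax()
            v,u=np.where(l==i); P=plane(c,np.c_[u+c0,v+r0],.008)[:,:2]
            print(n,"tube px",len(u),"med",med,"z",np.nanmedian(w[l==i][:,2]),"mean",P.mean(0),"bbox",st[i])
            for a in np.arange(-40,0,4):
                t=np.radians(a); x=np.array([np.cos(t),np.sin(t)]);y=np.array([-x[1],x[0]])
                print(a,[round(float(q),4) for q in (np.ptp(P@x),np.ptp(P@y))],((P@x).max()+(P@x).min())/2*x+((P@y).max()+(P@y).min())/2*y)
        else:
            m=((w[:,:,2]>.025)&(w[:,:,2]<.1)).astype(np.uint8)
            nn,l,st,ce=cv2.connectedComponentsWithStats(m)
            for i in range(1,nn):
                if st[i,4]>15: q=w[l==i]; print(n,"sup",st[i],q.mean(0).round(4),q[:,2].max().round(3))
            m=((im[r0:r1,c0:c1,0]-im[r0:r1,c0:c1,2]))
            print("diff quantiles",np.quantile(m,[.1,.3,.5,.7,.9]))
            q=w[(w[:,:,2]>.005)&(w[:,:,2]<.015)][:,:2]
            R=cv2.minAreaRect((q*1000).astype(np.float32)); print("plate",len(q),R)
E
```

```text
top tube px 419 med 13.0 z 0.010573251980550813 mean [0.62691934 0.1187559 ] bbox [ 10  10  34  76 419]
-40 [0.1278, 0.1462] [0.6271129  0.11805351]
-36 [0.1372, 0.138] [0.62720233 0.11807747]
-32 [0.146, 0.1292] [0.62728755 0.11811365]
-28 [0.1541, 0.1197] [0.62736691 0.11816133]
-24 [0.1614, 0.1098] [0.62747616 0.11830336]
-20 [0.1679, 0.1009] [0.62771235 0.11886523]
-16 [0.1737, 0.0973] [0.62757829 0.11844399]
-12 [0.1785, 0.0937] [0.62755868 0.11826467]
-8 [0.1826, 0.0903] [0.62760678 0.11838723]
-4 [0.1857, 0.0864] [0.62763735 0.11851528]
top sup [ 34  13  22  14 188] [ 0.5644 -0.2756  0.057 ] 0.078
top sup [ 60  72  24  12 174] [ 0.4279 -0.3379  0.0582] 0.078
diff quantiles [ 1.  2. 10. 12. 14.]
plate 3617 ((506.49530029296875, -299.3900451660156), (239.905517578125, 229.54063415527344), 1.2105308771133423)
scene tube px 368 med 8.0 z 0.010358488659632847 mean [0.6307154 0.1185958] bbox [ 10  13  68  48 368]
-40 [0.1254, 0.1428] [0.6276093  0.11742806]
-36 [0.1347, 0.1349] [0.62753607 0.11743093]
-32 [0.1436, 0.1264] [0.62749462 0.11740393]
-28 [0.1518, 0.1172] [0.62745732 0.11737142]
-24 [0.1592, 0.1075] [0.62743927 0.11736629]
-20 [0.1659, 0.0989] [0.62750411 0.11758401]
-16 [0.1718, 0.0955] [0.6275349  0.11779774]
-12 [0.1768, 0.0923] [0.62749668 0.11783033]
-8 [0.181, 0.0894] [0.62740534 0.11750904]
-4 [0.1842, 0.0862] [0.62736223 0.1172156 ]
scene sup [ 11  14  27  25 311] [ 0.4319 -0.3358  0.0549] 0.079
scene sup [ 73  46  29  25 324] [ 0.5687 -0.274   0.056 ] 0.078
diff quantiles [-2. -1.  6.  8.  9.]
plate 5232 ((496.49871826171875, -311.4024658203125), (173.83978271484375, 171.06390380859375), 77.09587860107422)
```

```bash
cat > go.py <<'E'
import sys,numpy as np
from station import ctrl
from scipy.spatial.transform import Rotation as Ro
o=ctrl.get_obs(); R=Ro.from_euler("xyz",o["eef_rot"]); x,y,z,yaw=map(float,sys.argv[1:5])
d=R.inv().apply(np.array([x,y,z])-o["ee_pos"])*100
cur=np.degrees(np.arctan2(*R.apply([1,0,0])[[1,0]])); t=-((yaw-cur+90)%180-90)
print("t",o["time_s"],"at",o["ee_pos"].round(4),"yaw",cur.round(2),"tooly",R.apply([0,1,0]).round(3),"shift cm",d.round(2),"turn",round(np.radians(t),4),"f",o["force"].round(1),"w",o["grip_width"].round(4))
E
python3 go.py .6275 .118 .2 -20.5
```

```text
Traceback (most recent call last):
  File "go.py", line 7, in <module>
    print("t",o["time_s"],"at",o["ee_pos"].round(4),"yaw",cur.round(2),"tooly",R.apply([0,1,0]).round(3),"shift cm",d.round(2),"turn",round(np.radians(t),4),"f",o["force"].round(1),"w",o["grip_width"].round(4))
                                                                                                                                                                                         ^^^^^^^^^^^^^^^^^^^^^
AttributeError: 'float' object has no attribute 'round'
```

```bash
sed -i 's/o\["grip_width"\].round(4)/round(o["grip_width"],4)/' go.py
python3 go.py .6275 .118 .2 -20.5
```

```text
t 0.1 at [ 0.1226 -0.5359  0.2239] yaw -77.12 tooly [-0.     0.001 -1.   ] shift cm [-52.49   2.45  63.8 ] turn -0.9882 f [-0.3  0.3  0.1] w 0.0944
```

Emit:
{"api": "jog_arm", "payload": {"targets": [[9.4,[-1.3,0,1.6],-0.02],[9.4,[-4,0,4.8],-0.07],[9.4,[-7,0,8.5],-0.13],[9.4,[-10,0,12.1],-0.18],[9.4,[-13,0,15.8],-0.24],[9.4,[-16,0,19.4],-0.3],[9.4,[-19,0,23.1],-0.36],[9.4,[-22,0,26.7],-0.41],[9.4,[-24.5,0,29.8],-0.46],[9.4,[-26,0,31.6],-0.49]]}}

```text
time_s: 1.1
ee_pos: [0.3738, -0.21, 0.2244]
eef_rot: [-1.571, 0.0, -0.852]
force: [-0.4, -0.3, -0.5]
grip_width: 0.0941
```

```bash
python3 go.py .6275 .118 .2 -20.5
```

```text
t 1.1 at [ 0.3738 -0.21    0.2244] yaw -48.83 tooly [ 0.  0. -1.] shift cm [-7.99  2.45 40.69] turn -0.4944 f [-0.4 -0.3 -0.5] w 0.0941
```

Emit:
{"api": "jog_arm", "payload": {"targets": [[7,[-0.4,0.1,2],-0.02],[7,[-1.2,0.4,6],-0.07],[7,[-2.1,0.6,10.5],-0.13],[7,[-3,0.9,15],-0.18],[7,[-3.9,1.2,20],-0.24],[7,[-4.9,1.5,25],-0.3],[7,[-5.9,1.8,30],-0.36],[7,[-6.9,2.1,35],-0.42],[7,[-7.6,2.3,38.7],-0.47],[7,[-8,2.4,40.7],-0.49]]}}

```text
time_s: 2.1
ee_pos: [0.6285, 0.1178, 0.1991]
eef_rot: [-1.571, 0.001, -0.362]
force: [-0.1, -0.8, -0.2]
grip_width: 0.0699
```

```bash
python3 go.py .6275 .118 .2 -20.5; python3 - <<'E'
from station import ctrl, optics
import cv2, numpy as np
from scipy.spatial.transform import Rotation as Ro
o=ctrl.get_obs(); c=optics.camera("wrist")
A=np.eye(4);A[:3,:3]=Ro.from_euler("xyz",o["eef_rot"]).as_matrix();A[:3,3]=o["ee_pos"]
np.savez("w1.npz",T=A@c["mount"],**c); print(c["mount"].round(3))
cv2.imwrite("pics/w1.png",c["img"][:,:,::-1])
E
```

```text
t 2.1 at [0.6285 0.1178 0.1991] yaw -20.74 tooly [-0.001  0.    -1.   ] shift cm [-0.1  -0.09 -0.01] turn -0.0042 f [-0.1 -0.8 -0.2] w 0.0699
[[ 1.     0.    -0.001 -0.001]
 [-0.001  0.229 -0.974 -0.161]
 [-0.     0.974  0.229  0.067]
 [ 0.     0.     0.     1.   ]]
```

View pics/w1.png

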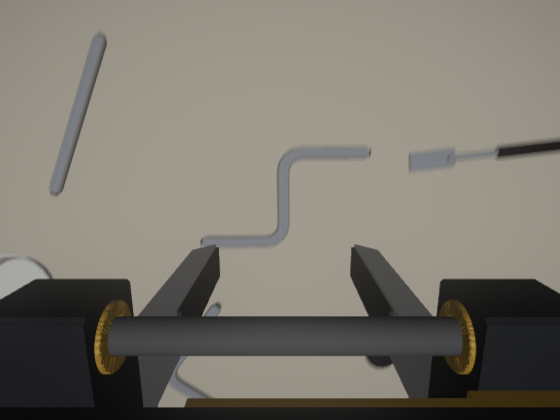

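The wrist view shows the cranked tube at (285,197), nearly square to the jaws, with the bystanders well clear of the fingers' path. I'll measure it closely.

```bash
python3 - <<'E'
from h import *
c=dict(np.load("w1.npz")); T=c["T"]; im=c["img"].astype(int)
s=im[130:260,195:385]; d=s[:,:,0]-s[:,:,2]; m=(d<np.median(d)-8).astype(np.uint8)
n,l,st,_=cv2.connectedComponentsWithStats(m); i=1+st[1:,4].argmax(); print(st[i])
W=cloud(c,T)[130:260,195:385]; print("z",np.median(W[l==i][:,2]),"bench",np.median(W[m==0][:,2]))
v,u=np.where(l==i); P=plane(c,np.c_[u+195,v+130],.008,T)[:,:2]
mid=P[(v+130>175)&(v+130<220)]
def line(Q):
    vx,vy,x,y=cv2.fitLine(Q.astype(np.float32),cv2.DIST_L2,0,.01,.01).ravel(); return np.degrees(np.arctan2(vy,vx)),(x,y)
print("middle",line(mid)); 
print("arm1",line(P[(u+195>305)])); print("arm2",line(P[(u+195<262)&(u+195>222)]))
a=np.radians(line(mid)[0]-90); x=np.array([np.cos(a),np.sin(a)]);y=np.array([-x[1],x[0]])
print(np.ptp(P@x),np.ptp(P@y),((P@x).max()+(P@x).min())/2*x+((P@y).max()+(P@y).min())/2*y,P.mean(0))
E
```

```text
[   0   16  176  114 3097]
z 0.011530070059329711 bench 0.00036201633128940536
middle (np.float32(70.18608), (np.float32(0.6278351), np.float32(0.124278486)))
arm1 (np.float32(-20.415674), (np.float32(0.6929068), np.float32(0.14685602)))
arm2 (np.float32(-20.376242), (np.float32(0.57193875), np.float32(0.09576846)))
0.17868283881122843 0.11353095528105833 [0.62189315 0.11826047] [0.6201716  0.12178518]
```

```bash
python3 go.py .6277 .122 .022 -20.2
```

```text
t 2.15 at [0.629  0.1188 0.1989] yaw -20.68 tooly [-0.001  0.    -1.   ] shift cm [-0.21 17.69  0.25] turn -0.0083 f [ 2.3  2.2 -0.1] w 0.0701
```

Emit:
{"api": "jog_arm", "payload": {"targets": [[7,[-0.2,1.5,0.3],-0.01],[7,[-0.2,4,0.3],-0.01],[7,[-0.2,7,0.3],-0.01],[7,[-0.2,10,0.3],-0.01],[7,[-0.2,12.5,0.3],-0.01],[7,[-0.2,14.5,0.3],-0.01],[7,[-0.2,16,0.3],-0.01],[7,[-0.2,17,0.3],-0.01],[7,[-0.2,17.5,0.3],-0.01],[7,[-0.2,17.5,0.3],-0.01]]}}

```text
time_s: 3.15
ee_pos: [0.6267, 0.1183, 0.0252]
eef_rot: [-1.571, 0.0, -0.356]
force: [0.4, -0.0, 0.4]
grip_width: 0.0699
```

```bash
python3 go.py .6277 .122 .022 -20.2
```

```text
t 3.15 at [0.6267 0.1183 0.0252] yaw -20.41 tooly [-0. -0. -1.] shift cm [-0.04  0.32  0.38] turn -0.0037 f [ 0.4 -0.   0.4] w 0.0699
```

Emit:
{"api": "jog_arm", "payload": {"targets": [[7,[0,0.15,0.2],0],[7,[0,0.3,0.3],0],[5,[0,0.3,0.3],0],[3,[0,0.3,0.3],0],[0.5,[0,0.3,0.3],0],[0.5,[0,0.3,0.3],0],[0.5,[0,0.3,0.3],0],[0.5,[0,0.3,0.3],0],[0.5,[0,0.3,0.3],0],[0.5,[0,0.3,0.3],0]], "grip_force": 25}}

```text
time_s: 4.15
ee_pos: [0.6279, 0.1213, 0.0225]
eef_rot: [-1.571, 0.0, -0.356]
force: [-0.7, 0.1, 0.7]
grip_width: 0.0115
```

Emit:
{"api": "jog_arm", "payload": {"targets": [[0.5,[0,-0.5,0],0],[0.5,[0,-2,0],0],[0.5,[0,-4,0],0],[0.5,[0,-7,0],0],[0.5,[0,-10,0],0],[0.5,[0,-13,0],0],[0.5,[0,-15.5,0],0],[0.5,[0,-17,0],0],[0.5,[0,-17.5,0],0],[0.5,[0,-17.5,0],0]]}}

```text
time_s: 5.15
ee_pos: [0.6278, 0.1213, 0.1976]
eef_rot: [-1.571, -0.0, -0.356]
force: [0.3, -0.2, -1.3]
grip_width: 0.0109
```

```bash
cat > shot.py <<'E'
import sys,cv2,numpy as np
from station import ctrl, optics
from scipy.spatial.transform import Rotation as Ro
o=ctrl.get_obs(); c=optics.camera("wrist"); n=sys.argv[1]
A=np.eye(4);A[:3,:3]=Ro.from_euler("xyz",o["eef_rot"]).as_matrix();A[:3,3]=o["ee_pos"]
np.savez(n+".npz",A=A,T=A@c["mount"],**c); cv2.imwrite(f"pics/{n}.png",c["img"][:,:,::-1])
E
python3 shot.py w2; python3 go.py .498 -.307 .2 -12.6
```

```text
t 5.2 at [0.6276 0.1212 0.1966] yaw -20.4 tooly [-0.001 -0.    -1.   ] shift cm [  2.78  -0.32 -44.65] turn -0.1361 f [-0.4  0.3 -1.9] w 0.0112
```

View pics/w2.png

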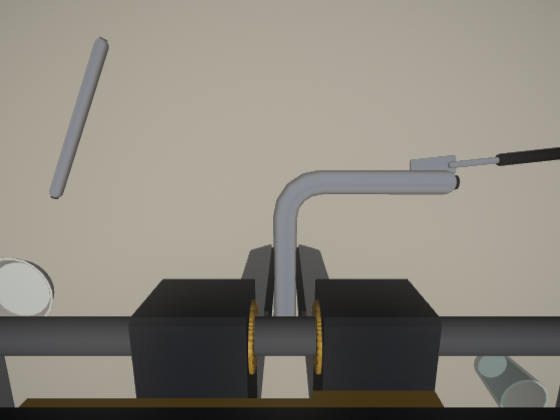

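```bash
python3 - <<'E'
from h import *
c=dict(np.load("w2.npz")); M=c["mount"]; W=cloud(c,M); im=c["img"].astype(int)
# in tool frame: tool y = down
m=(W[:,:,1]<.03)&(W[:,:,1]>-.02)&(c["range_z"]>0)
m[245:]=False
v,u=np.where(m); P=W[m]; print(len(P),u.min(),u.max(),v.min(),v.max())
arm=(u>330)&(u<440); Q=P[arm]; print("arm tool mean",Q.mean(0),"z ext",Q[:,2].min(),Q[:,2].max())
print("arm slope dz/dx",np.polyfit(Q[:,0],Q[:,2],1),"dy/dx",np.polyfit(Q[:,0],Q[:,1],1))
top=[np.quantile(P[(u>a)&(u<a+30),1],.1) for a in range(320,440,30)]; print("top y along arm",top)
mid=(u<305)&(v>215); Q=P[mid]; print("mid",Q.mean(0),np.polyfit(Q[:,2],Q[:,0],1)); print("max x",P[:,0].max())
for v0 in (215,225,235): print(np.quantile(P[(u<305)&(v>=v0)&(v<v0+10),1],.1))
E
```

```text
5217 269 459 170 244
arm tool mean [0.04780673 0.01121703 0.04503547] z ext 0.038842748840932195 0.05038215826465243
arm slope dz/dx [-0.00168896  0.04511621] dy/dx [9.71751689e-05 1.12123796e-02]
top y along arm [np.float64(0.009727115483974947), np.float64(0.009730103385962946), np.float64(0.00956945261953288), np.float64(0.00964974802085998)]
mid [-0.00096513  0.01147195  0.02053414] [-0.00103944 -0.00094378]
max x 0.08453392553970192
0.009623564798264752
0.00982473180192355
0.009675645432797267
```

Emit:
{"api": "jog_arm", "payload": {"targets": [[0.5,[0.1,0,-1],0],[0.5,[0.2,0,-3],0],[0.5,[0.4,0,-6],-0.02],[0.5,[0.6,0,-9.5],-0.03],[0.5,[0.8,0,-13],-0.04],[0.5,[1,0,-16.5],-0.05],[0.5,[1.2,0,-20],-0.06],[0.5,[1.5,0,-23.5],-0.07],[0.5,[1.7,0,-27],-0.08],[0.5,[1.9,0,-30],-0.09]]}}

```text
time_s: 6.2
ee_pos: [0.5397, -0.1685, 0.1965]
eef_rot: [-1.571, 0.002, -0.266]
force: [-0.1, 0.7, -2.1]
grip_width: 0.0111
```

```bash
python3 go.py .498 -.307 .2 -12.6
```

```text
t 6.2 at [ 0.5397 -0.1685  0.1965] yaw -15.26 tooly [-0.002  0.    -1.   ] shift cm [ -0.38  -0.35 -14.46] turn -0.0465 f [-0.1  0.7 -2.1] w 0.0111
```

Emit:
{"api": "jog_arm", "payload": {"targets": [[0.5,[0,0,-2],-0.01],[0.5,[-0.1,0,-5],-0.02],[0.5,[-0.2,0,-8.5],-0.03],[0.5,[-0.3,0,-11.5],-0.04],[0.5,[-0.4,0,-13.5],-0.05],[0.5,[-0.4,0,-14.5],-0.05],[0.5,[-0.4,0,-14.5],-0.05]]}}

```text
time_s: 6.9
ee_pos: [0.4984, -0.3062, 0.1967]
eef_rot: [-1.57, 0.001, -0.218]
force: [-0.1, -0.3, -1.0]
grip_width: 0.0111
```

```bash
python3 shot.py w3; python3 go.py .498 -.307 .1 -12.6; python3 - <<'E'
from station import optics
import cv2,numpy as np
c=optics.camera("scene"); np.savez("s3.npz",**c)
a=cv2.imread("pics/w3.png"); b=cv2.resize(c["img"][240:390,90:260,::-1],None,fx=2.3,fy=2.3)
b=cv2.copyMakeBorder(b,0,max(0,420-b.shape[0]),0,0,0)[:420]
cv2.imwrite("pics/w3b.png",cv2.resize(np.hstack([a,b]),None,fx=.82,fy=.82))
E
```

```text
t 6.95 at [ 0.4989 -0.3053  0.1969] yaw -12.43 tooly [-0.001  0.001 -1.   ] shift cm [-0.04  9.69 -0.19] turn 0.003 f [ 0.9  0.5 -1.7] w 0.0114
```

View pics/w3b.png

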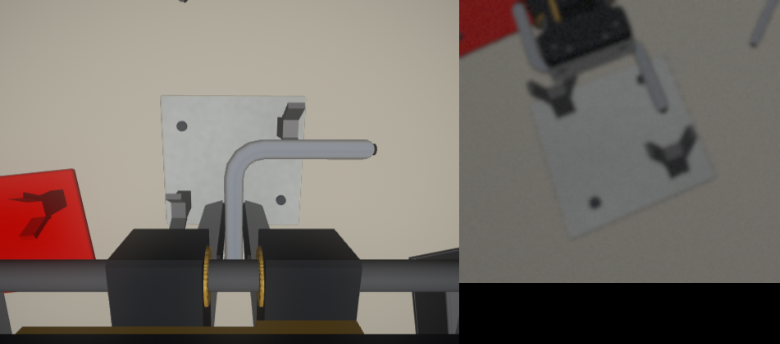

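The wrist view shows the tube above the rest, with the plate corners at about (196,118) and (372,118), and the supports on the correct diagonal. I'll measure the rest from here.

```bash
python3 - <<'E'
from h import *
c=dict(np.load("w3.npz")); T=c["T"]; W=cloud(c,T); A=c["A"]; print(A[:3,3])
Z=W[:,:,2]; t=np.radians(-12.6); 
im=c["img"].astype(int); d=im[:,:,0]-im[:,:,2]
roi=np.zeros(d.shape,bool); roi[105:275,185:385]=True
m=roi&(Z>.004)&(Z<.013)&(d<8); 
v,u=np.where(m); print(len(u),np.median(Z[m]))
# plate edges at .008 : top row, left col, right col
def line(uv):
    P=plane(c,uv,.008,T)[:,:2]; r=cv2.fitLine(P.astype(np.float32),cv2.DIST_HUBER,0,.001,.001).ravel(); return np.degrees(np.arctan2(r[1],r[0])),r[2:]
top=np.array([(k,v[u==k].min()-.5) for k in range(210,335)])
L=np.array([(u[v==k].min()-.5,k) for k in range(125,220)])
R=np.array([(u[v==k].max()+.5,k) for k in list(range(125,165))+list(range(200,255)) if (v==k).any()])
for n,e in (("top",top),("L",L),("R",R)): print(n,line(e),e[[0,-1]].tolist())
a=np.radians(line(top)[0]); a=(a+np.pi/2)%np.pi-np.pi/2
x=np.array([np.cos(a),np.sin(a)]);y=np.array([-x[1],x[0]])
cx=(line(L)[1]@x+line(R)[1]@x)/2; w=line(R)[1]@x-line(L)[1]@x; cy=line(top)[1]@y-.08
print("yaw",np.degrees(a),"width",w,"centre",cx*x+cy*y)
s=roi&(Z>.03)&(Z<.09); l=cv2.connectedComponentsWithStats(s.astype(np.uint8))
for i in range(1,l[0]):
    if l[2][i,4]>60: q=W[l[1]==i]; b=(q[:,:2]-(cx*x+cy*y)); print(l[2][i],"local x",np.quantile(b@x,[.03,.97]),"y",np.quantile(b@y,[.03,.97]),"z",q[:,2].max())
E
```

```text
[ 0.4984435  -0.30615388  0.19668798]
18799 0.008366846127456085
top (np.float32(-13.05545), array([ 0.5050793 , -0.22225717], dtype=float32)) [[210.0, 116.5], [334.0, 117.5]]
L (np.float32(77.33991), array([ 0.4204802, -0.2661335], dtype=float32)) [[196.5, 125.0], [201.5, 219.0]]
R (np.float32(77.255066), array([ 0.5818062, -0.3088596], dtype=float32)) [[350.5, 125.0], [364.5, 254.0]]
yaw -13.055449 width 0.16680762 centre [ 0.49762878 -0.30265218]
[ 341  125   31   45 1015] local x [0.05112714 0.06671274] y [0.03668023 0.07107407] z 0.0767498111988697
[201 236  29  39 843] local x [-0.06767756 -0.05222906] y [-0.05747419 -0.01949866] z 0.07623919039911708
```

```bash
python3 go.py .4985 -.3035 .0855 -12.8
```

```text
t 7.0 at [ 0.4992 -0.3048  0.197 ] yaw -12.38 tooly [-0.     0.001 -1.   ] shift cm [-0.09 11.15  0.11] turn 0.0073 f [ 0.3 -0.7 -0.6] w 0.0109
```

Emit:
{"api": "jog_arm", "payload": {"targets": [[0.5,[0,1,0.2],0.005],[0.5,[0,3,0.2],0.005],[0.5,[0,5,0.2],0.005],[0.5,[0,7,0.2],0.005],[0.5,[0,8.5,0.2],0.005],[0.5,[0,9.2,0.2],0.005],[0.5,[0,9.2,0.2],0.005]]}}

```text
time_s: 7.7
ee_pos: [0.4995, -0.3029, 0.1046]
eef_rot: [-1.57, 0.001, -0.221]
force: [-1.0, -0.5, -0.9]
grip_width: 0.0109
```

```bash
python3 shot.py w4; python3 go.py .4985 -.3035 .0725 -12.8; python3 - <<'E'
from station import optics
import cv2,numpy as np
a=cv2.imread("pics/w4.png"); c=optics.camera("scene"); b=cv2.resize(c["img"][240:390,90:260,::-1],None,fx=2.3,fy=2.3)
b=cv2.copyMakeBorder(b,0,max(0,420-b.shape[0]),0,0,0)[:420]
cv2.imwrite("pics/w4b.png",cv2.resize(np.hstack([a,b]),None,fx=.82,fy=.82))
E
```

```text
t 7.75 at [ 0.4998 -0.3033  0.1056] yaw -12.65 tooly [ 0. -0. -1.] shift cm [-0.12  3.31 -0.05] turn 0.0026 f [-0.2  0.4 -1.7] w 0.0108
```

View pics/w4b.png

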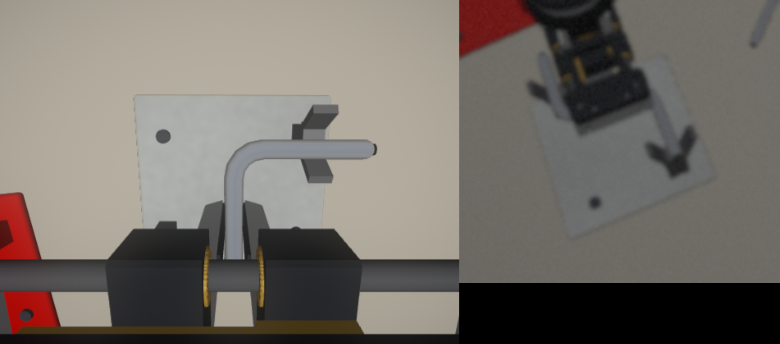

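The tube's arm is centred over the visible notch to about 2 mm (tips at about (327,108) and (320,180), arm at row 149 in the shrunk view). Next I lower it gently.

Emit:
{"api": "jog_arm", "payload": {"targets": [[0.5,[-0.1,0.6,0.1],0],[0.5,[-0.1,1.3,0.1],0],[0.5,[-0.1,1.8,0.1],0],[0.5,[-0.1,2.1,0.1],0],[0.5,[-0.1,2.4,0.1],0],[0.5,[-0.1,2.6,0.1],0],[0.5,[-0.1,2.8,0.1],0],[0.5,[-0.1,2.9,0.1],0],[0.5,[-0.1,3.0,0.1],0],[0.5,[-0.1,3.0,0.1],0]]}}

```text
time_s: 8.8
ee_pos: [0.4988, -0.3022, 0.0754]
eef_rot: [-1.571, 0.0, -0.221]
force: [0.6, -0.1, -0.8]
grip_width: 0.011
```

```bash
python3 go.py .4985 -.3025 .0715 -12.8
```

```text
t 8.8 at [ 0.4988 -0.3022  0.0754] yaw -12.66 tooly [-0.  0. -1.] shift cm [-0.03  0.39 -0.03] turn 0.0024 f [ 0.6 -0.1 -0.8] w 0.011
```

Emit:
{"api": "jog_arm", "payload": {"targets": [[0.5,[0,0.1,0],0],[0.5,[0,0.2,0],0],[0.5,[0,0.25,0],0],[0.5,[0,0.3,0],0],[0.5,[0,0.35,0],0],[0.5,[0,0.35,0],0]]}}

```text
time_s: 9.4
ee_pos: [0.4989, -0.3023, 0.0723]
eef_rot: [-1.571, -0.0, -0.221]
force: [-1.8, 0.7, 3.8]
grip_width: 0.011
```

Emit:
{"api": "jog_arm", "payload": {"targets": [[0.5,[0,0,0],0],[0.5,[0,0.05,0],0],[1.2,[0,0.05,0],0],[1.4,[0,0.05,0],0],[1.8,[0,0.05,0],0],[2.5,[0,0.05,0],0],[3.5,[0,0.05,0],0],[4,[0,0.05,0],0],[4,[0,0.05,0],0],[4,[0,0.05,0],0]], "grip_force": 5}}

```text
time_s: 10.4
ee_pos: [0.4988, -0.3022, 0.0714]
eef_rot: [-1.571, 0.0, -0.221]
force: [0.2, 0.2, -0.2]
grip_width: 0.0399
```

```bash
python3 go.py .4985 -.3025 .2 -12.8; python3 shot.py w5; python3 - <<'E'
from h import *
c=dict(np.load("w5.npz")); M=c["mount"]; W=cloud(c,M); P=W[175:190,340:440]
print("arm tool-frame y(top)",np.quantile(P[:,:,1],.1),"z",P[:,:,2].mean(), "world top z",np.quantile(cloud(c,c["T"])[178:188,340:440,2],.9))
E
```

```text
t 10.4 at [ 0.4988 -0.3022  0.0714] yaw -12.66 tooly [-0.  0. -1.] shift cm [ -0.03 -12.86  -0.03] turn 0.0024 f [ 0.2  0.2 -0.2] w 0.0399
arm tool-frame y(top) 0.008478609074502753 z 0.04523375857330668 world top z 0.06306509720391804
```

Released, and the arm's top reads 63 mm against 62 expected. I'll rise straight up and then back off along tool +z for a clear view.

Emit:
{"api": "jog_arm", "payload": {"targets": [[4,[0,-0.5,0],0],[4,[0,-1.5,0],0],[4,[0,-3.5,0],0],[4,[0,-6.5,0],0],[4,[0,-10,0],0],[4,[0,-13,0],0],[4,[0,-15,-3],0],[4,[0,-16,-7],0],[4,[0,-16,-10],0],[4,[0,-16,-10],0]]}}

```text
time_s: 11.45
ee_pos: [0.4757, -0.4027, 0.2323]
eef_rot: [-1.572, -0.001, -0.224]
force: [0.2, 1.1, -0.1]
grip_width: 0.0401
```

```bash
python3 shot.py w6; python3 - <<'E'
from h import *
from station import ctrl,optics
o=ctrl.get_obs(); print(o["time_s"],o["ee_pos"],o["joint_vel"].round(3))
c=dict(np.load("w6.npz")); W=cloud(c,c["T"]); C=np.array([.4978,-.303]); t=np.radians(-12.9)
x=np.array([np.cos(t),np.sin(t)]);y=np.array([-x[1],x[0]])
Q=W.reshape(-1,3); b=np.c_[(Q[:,:2]-C)@x,(Q[:,:2]-C)@y,Q[:,2]]
for n,xs in (("arm+",(.072,.09)),("arm+in",(.025,.048)),("arm-",(-.09,-.072)),("arm-in",(-.048,-.025))):
    s=b[(b[:,0]>xs[0])&(b[:,0]<xs[1])&(abs(b[:,1])<.075)&(b[:,2]>.04)&(b[:,2]<.09)]; 
    if len(s)>5: print(n,len(s),"y",s[:,1].mean(),"top z",np.quantile(s[:,2],.9),"x max",s[:,0].max(),s[:,0].min())
s=b[(abs(b[:,1])<.02)&(abs(b[:,0])<.03)&(b[:,2]>.04)&(b[:,2]<.09)]; print("mid",len(s),s[:,0].mean() if len(s) else 0)
d=optics.camera("top"); a=cv2.imread("pics/w6.png"); e=cv2.resize(d["img"][20:320,80:480,::-1],(560,420))
cv2.imwrite("pics/w6b.png",cv2.resize(np.hstack([a,e]),None,fx=.71,fy=.71))
E
```

```text
11.5 [ 0.47623371 -0.40097663  0.2319743 ] [ 0.042 -0.013  0.03   0.006 -0.004  0.016]
arm+ 201 y 0.044845442117091336 top z 0.06284861663411989 x max 0.0854019214132497 0.07202422924839764
arm+in 402 y 0.04473907968577264 top z 0.06285907277849298 x max 0.04796649710953425 0.025134572550232173
arm- 157 y -0.04448179146611899 top z 0.06233813283150279 x max -0.07220147572069073 -0.08505627236746846
arm-in 329 y -0.04444522162545253 top z 0.0628200030570196 x max -0.025047042600492554 -0.04795554632360476
mid 637 0.0002827197399535911
```

View pics/w6b.png

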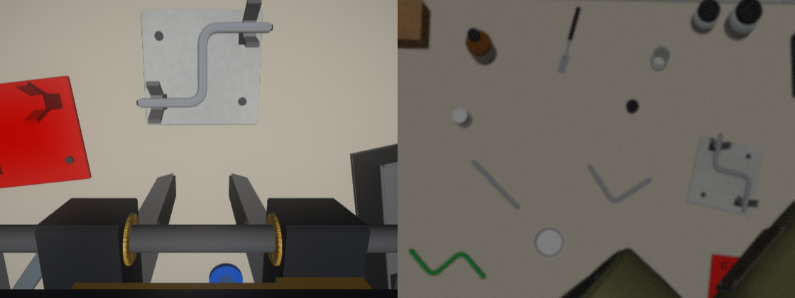

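The tube lies in both notches: the wrist view shows its arms at (245,27) and (165,103), and the top view shows the bystanders where they were. Each arm's top is at about 62.5 mm, so it is level and centred. I'll let the arm settle and hand in.

Emit:
{"api": "jog_arm", "payload": {"targets": [[4,[0,0,0],0],[4,[0,0,0],0],[4,[0,0,0],0]]}}

```text
time_s: 11.85
ee_pos: [0.4772, -0.3991, 0.2317]
eef_rot: [-1.571, -0.0, -0.22]
force: [0.1, -0.6, -0.8]
grip_width: 0.04
```

```bash
python3 -c "
from station import ctrl
print(ctrl.hand_in())"
```

```text
the job is handed in; nothing more can be done
None
```

I gripped the cranked tube across its middle piece, turned it about 8° and lowered it into the white rest until it made light contact (about 4–5 N). I let go there, backed the arm off clear, and handed in at about 12 s of the 35 s allowed. The hand-in gave no verdict.

- **Placement:** the last wrist-camera check put both arms in their notches at y = +44.8 and −44.5 mm (±45 ideal). Their tops were at about 62.3–62.9 mm, so the underside is about 50–51 mm and level. The centre was within about 1 mm of the rest's origin as I measured it from the wrist camera.
- **Bystanders:** in the last top view the straight tube and the single-bend tube looked unmoved. I checked this by eye and did not measure it.
- **Disagreement:** the overhead and wrist cameras differed by 3–5 mm in y, for both the tube and the rest. I went with the wrist camera for the placing. The difference is well inside the 18 mm tolerance.

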